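# Fit a push rivet in a cover and press its centre pin flush

## Robot

A 6-joint arm with a two-finger parallel gripper is mounted at the origin on a cart in front of the work surface, level with it; the furniture and walls round the work are solid. World frame = base frame: x ahead of the robot, y to its left, z up, the work surface at z = 0. Lengths are in m, angles in rad, forces in N, time in s.
With the tool pointing down it reaches from about 0.3 to 0.85 m from the base axis. Payload 5.4 kg.
Tool frame: the origin (TCP) lies on the centre line of the jaws, within the pads' length; the fingertips stand 17 mm ahead of it and the grasp point (between the pads) lies 2 mm behind it (bot.tip_extent is the distance from the TCP to the fingertips, in m); x points along the fingers, z is the direction in which the jaws open and shut, and the axes are right-handed (so a half turn about x gives the same grasp; the last joint's range is limited). The gripper opens to 85 mm and grips with 20 to 120 N. Pads are 22 mm wide; open, the fingers measure 114 mm over their backs; the gripper's body (76 mm by 85 mm) begins 54 mm behind the grasp point. The pads swing forward as they close: fully open they stand 13 mm farther back than shut.
Start: joints at [1.088, 0.158, 1.597, -0, 1.386, -0.21], TCP at [0.155, 0.554, 0.226] pointing down, gripper open.
Joint ranges: [-2.91, 2.91], [-0.94, 2.29], [0.18, 2.7], [-1.29, 4.43], [0.17, 2.64], [-3, 3]. Speed limits (rad/s): [2.57, 2.57, 3.14, 3.14, 3.14, 3.14].

## Interface

Orientations are given as a unit quaternion [w, x, y, z].
In Python, from workcell import bot, open_jaws, close, kin, optics, order gives the robot as it stands. Calls block until the motion is done:
- bot.movep(position, orientation): joint-space move of the TCP to a pose.
- bot.servo_line(position, rotation=None, feed=0.15, until_force=None): straight line of the TCP; rotation=None keeps the orientation; feed is the mean speed in m/s. With until_force (N) it stops when the force on the tool has changed by that much, and returns True; else False.
- bot.goto_joints(angles): joint-space move.
- open_jaws() and close(): open the fingers fully, or close them until they stop; the grip force is fixed at half the most.
- bot.dwell(seconds).
- kin.inverse_kinematics(position, orientation): joint angles nearest the present ones, or None.
- bot.get_state(): the state.
- optics.capture(name): name is "side" or "top"; returns a dict with "frame" (420x560x3 uint8, red, green, blue), "intrinsics" (3x3 intrinsics, pixels), "k1" (the pictures are not rectified: a ray, as slopes to the right and down, at radius r is drawn at 1 + k1 r^2 times it, then the intrinsics apply), "cam_to_world" (4x4, takes a point from camera to world coordinates). Camera axes: x right, y up, looking along -z (the intrinsics and any distortion apply to the point x, -y, -z); pixel columns grow to the right and rows downward; lengths in m; the calibration is good to about 2 mm. A picture is of the moment at which its call begins. There is no depth.
A pose or a line that the arm cannot do raises bot.IKError and nothing moves.
- order.sign_off(): hands the job in, once; it reports no verdict.
The state is a dict: "time_s": time; "joints": joint angles; "qvel": joint speeds; "tau": joint torques, N m; "tool_pos": TCP position; "tcp_rot": TCP orientation; "wrist_force": force on the tool from outside, world axes, zero at the start; "moment": the same for the moment, N m; "grip_width": finger opening in m.
Only numpy, scipy, OpenCV 4.12 (cv2) and the standard library are available. Lean on these libraries where they do the work, as an engineer would, in place of code of your own. Each camera call takes 0.05 s, during which the arm holds its last target. There are 200 camera calls.

## Task

Fasten the free corner of the grey cover with the fresh push rivet: of the two rivets in the wooden holder take the one whose centre pin still stands up (the other is spent, leave it there), feel for the empty hole with its shank and push it in until its flange lies on the cover; only then press its centre pin down flush with the head. Go gently, the cover cracks if it is pressed hard, and leave the other things where they lie.

Things in the scene. Friction and masses are not known exactly. Their poses are not given: they have to be found in the camera images.
- rivet_grip (a point): Centre of the square head of the fresh push rivet (black plastic, 24 g, loose). Head 20 x 20 mm, 12 mm tall, grip it by two flat sides; x, y square to the sides, z up. Below it a flange 26 mm across, 3 mm thick (underside 9 mm below this point) and a round shank 9.8 mm thick, 18 mm long, tapered over its last 3 mm to a flat 8.2 mm tip (27 mm below this point).
- rivet_pin (a joint): How far the fresh rivet's round centre pin (10 mm across) is pressed into the head, m: 0 stands 7 mm proud, 0.007 flush. Starts at 0 to 0.0015, stays where left, yields at about 6 N. Going in, it drives two barbs out of the shank under the cover, so press it only once the rivet is home.
- pin_top (a point): Centre of the top face of the fresh rivet's centre pin; when flush it is level with the head's top, 6 mm above the head's centre.
- spent_grip (a point): Spent rivet of the same make, in the holder's other hole: its pin is already flush, so nothing stands above its square head. This point is the centre of its square head. Leave it.
- holder: Fixed light wooden block 130 x 56 x 30 mm (x, y, z) on the bench, with two holes 72 mm apart along its x axis, in which the two rivets stand with their flanges on its top. Which is in which hole varies. Origin: centre of its underside.
- enclosure: Fixed black box with a grey plastic cover: cover 128 x 172 mm (x, y), 6 mm thick, its top 46 mm above the bench. Rivets are fitted near three corners (heads 15 mm above the cover); the fourth has the empty hole. The cover cracks if anything presses on the box with more than 35 N. Origin: centre of the box's underside.
- hole (a point): Nominal place of the empty hole, level with the cover's top, 30 mm (-x) and 58 mm (-y) from the box's centre. The cover sits out of place, so the true hole is anywhere up to 5 mm from here along the box's x and up to 5 mm along its y, and stays there: find it by eye or feel. Round, 11.2 mm wide, through the 6 mm cover, free below.
- sanding_block: Brown sanding block 58 x 91 x 34 mm lying on the bench right of the holder. Leave it.
- glue_bottle: White glue bottle with an orange tip, 146 mm tall, standing behind the box. Leave it.

How it is judged:
On the way, in this order (a step that is already met when the one before it is completed fails the run):
1. the fresh rivet is home in the empty hole, flange on the cover, with its centre pin still standing up (z of rivet_grip in the frame of hole below 0.0115 m and horizontal distance between rivet_grip and hole below 0.0095 m and angle between rivet_grip's own z axis and vertical below 0.12 rad and value of joint rivet_pin below 0.003 m), for 0.2 s.
2. its centre pin is pressed in flush (z of rivet_grip in the frame of hole below 0.0115 m and horizontal distance between rivet_grip and hole below 0.0095 m and angle between rivet_grip's own z axis and vertical below 0.12 rad and value of joint rivet_pin above 0.0055 m), for 0.2 s.
At the end, for the whole second after the job is handed in: The fresh rivet sits in the cover's empty hole, upright (within 0.12 rad), its flange on the cover (within 2.5 mm), and its centre pin is flush with the head (within 1.5 mm) (all of step 2); the robot touches nothing.
It fails at once if something presses on the box or its cover with more than 35 N (contact force between anything else and enclosure above 35 N).
It fails at once if the centre pin is pressed in while the rivet is not home in the hole (value of joint rivet_pin above 0.003 m and not (z of rivet_grip in the frame of hole below 0.013 m and horizontal distance between rivet_grip and hole below 0.0095 m)).
It fails at once if the spent rivet is taken or pushed away (distance of spent_grip from where it was at the start of the episode above 0.02 m).
It fails at once if a bystander is pushed away (distance of any of sanding_block, glue_bottle from where it was at the start of the episode above 0.03 m).
It also fails if it takes over 64 s, if anything falls off the work surface, if the arm or the gripper's body presses on something with over 40 N, if the wrist force passes 120 N, or if a joint passes its speed limit or range.

## Working session

There is one attempt and no reset: what is moved stays moved. The work goes in short steps, each a Python script; the robot and the scene stay as the last script left them, time stands still between calls to the robot, and variables do not carry over. Pictures are saved under pics/ and viewed, about 8 in all and at most 12, crops included, and the job is handed in when it is done.

```bash
mkdir -p pics; ls
cat > h.py <<'E'
import numpy as np, cv2
from workcell import bot, open_jaws, close, kin, optics, order
def snap(n,f):
    c=optics.capture(n); cv2.imwrite(f'pics/{f}.png',c['frame'][:,:,::-1]); np.savez(f'pics/{f}.npz',**{k:np.array(v) for k,v in c.items()}); return c
def ray(c,u,v):
    K=np.array(c['intrinsics']); d=np.array([[(u-K[0,2])/K[0,0],(v-K[1,2])/K[1,1]]])[0]
    s=d.copy()
    for _ in range(30): s=d/(1+float(c['k1'])*(s@s))
    T=np.array(c['cam_to_world']); return T[:3,3],T[:3,:3]@np.array([s[0],-s[1],-1])
def onz(c,u,v,z):
    o,d=ray(c,u,v); return o+d*(z-o[2])/d[2]
def proj(c,p):
    T=np.array(c['cam_to_world']); q=T[:3,:3].T@(np.array(p)-T[:3,3]); s=np.array([q[0],-q[1]])/-q[2]
    s=s*(1+float(c['k1'])*(s@s)); K=np.array(c['intrinsics']); return s[0]*K[0,0]+K[0,2],s[1]*K[1,1]+K[1,2]
E
python3 - <<'E'
from h import *
for n in('top','side'):
    c=snap(n,n+'0'); print(c['intrinsics'],c['k1'],c['cam_to_world'])
print(bot.get_state())
E
```

```text
pics
[[385.43068708   0.         277.80607032]
 [  0.         385.43068708 206.52045973]
 [  0.           0.           1.        ]] -0.01615142742172349 [[ 0.01679452  0.99565019 -0.0916441   0.47624053]
 [-0.99980709  0.01578937 -0.01168211 -0.08186283]
 [-0.01018429  0.09182261  0.9957233   0.92976189]
 [ 0.          0.          0.          1.        ]]
[[402.95035833   0.         281.93470614]
 [  0.         402.95035833 209.26979266]
 [  0.           0.           1.        ]] -0.10663957478487697 [[-0.95936981  0.16664053 -0.22768511  0.37551703]
 [-0.28137193 -0.6249961   0.728155    0.53957417]
 [-0.02096217  0.76263412  0.64649036  0.61427067]
 [ 0.          0.          0.          1.        ]]
{'time_s': 0.1, 'joints': array([ 1.08790058e+00,  1.59028397e-01,  1.59814382e+00, -1.46831673e-05,
        1.38620795e+00, -2.10115313e-01]), 'qvel': array([ 0.00136466, -0.00050644, -0.00397742,  0.00154132, -0.00238375,
       -0.00022745]), 'tau': array([-1.71536863e-04, -3.96989179e+01, -3.32338858e+01, -1.32465298e-04,
        4.13431000e-03, -2.18697056e-05]), 'tool_pos': array([0.15467245, 0.55321231, 0.22477278]), 'tcp_rot': array([ 0.56276979, -0.42764652,  0.56390962,  0.42710018]), 'wrist_force': array([-0.41557001,  0.29385137,  0.77544002]), 'moment': array([-0.01840442, -0.01182328, -0.00052177]), 'grip_width': 0.0855632055651969}
```

View pics/top0.png

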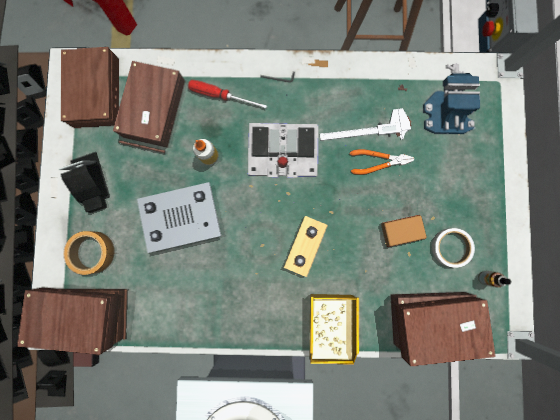

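View pics/side0.png

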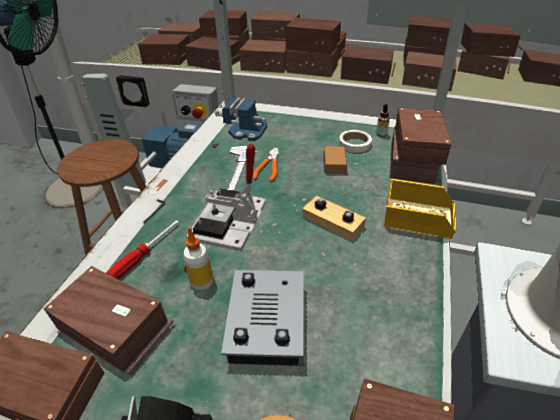

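Run:
```python
import cv2,numpy as np
t=cv2.imread('pics/top0.png');s=cv2.imread('pics/side0.png')
def cr(i,x,y,w=80,h=60):return cv2.resize(i[y:y+h,x:x+w],(400,300),interpolation=cv2.INTER_CUBIC)
cv2.imwrite('pics/c0.png',np.vstack([np.hstack([cr(t,265,215),cr(s,295,185)]),np.hstack([cr(t,130,175,100,75),cr(s,215,265,112,84)])]))
```

```text
(no output)
```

View pics/c0.png

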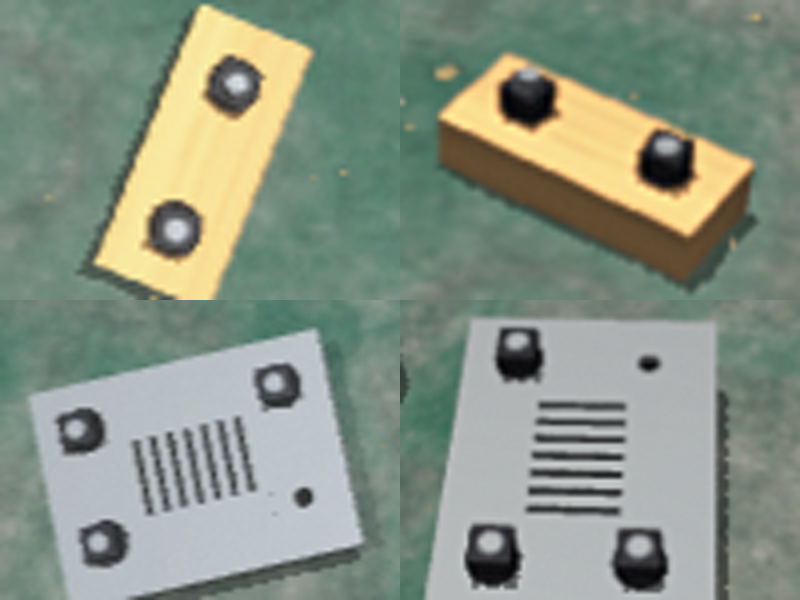

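```bash
cat > m.py <<'E'
from h import *
t=dict(np.load('pics/top0.npz'));s=dict(np.load('pics/side0.npz'))
def tri(a,b):
    o1,d1=ray(t,*a);o2,d2=ray(s,*b)
    A=np.stack([d1,-d2],1);x=np.linalg.lstsq(A,o2-o1,rcond=None)[0]
    p,q=o1+d1*x[0],o2+d2*x[1];return (p+q)/2,np.linalg.norm(p-q)
def spot(c,u,v,r=5):
    g=c['frame'].astype(float).min(2)[v-r:v+r+1,u-r:u+r+1]; w=np.clip(g-110,0,None) 
    # restrict to component nearest the centre
    n,l,_,ce=cv2.connectedComponentsWithStats((w>0).astype('uint8'),connectivity=4)
    k=l[r,r] if l[r,r] else 1+np.argmin(np.hypot(*(ce[1:]-r).T))
    w=w*(l==k); y,x=np.mgrid[v-r:v+r+1,u-r:u+r+1]; return (w*x).sum()/w.sum(),(w*y).sum()/w.sum(),(l==k).sum()
if __name__=='__main__':
    for nm,a,b in [('far',(312,232),(320,200)),('near',(300,261),(348,214)),
      ('r1',(150,208),(240,335)),('r2',(199,196),(247,280)),('r3',(156,236),(282,336))]:
        A=spot(t,*a);B=spot(s,*b);print(nm,A,B,*tri(A[:2],B[:2]))
    for nm,a,b in [('hole',(206,224.2),(284.6,282.6))]: print(nm,tri(a,b),onz(t,*a,.046),onz(s,*b,.046))
    # outlines
    f=t['frame'];hsv=cv2.cvtColor(f,cv2.COLOR_RGB2HSV)
    R={}
    m=cv2.inRange(hsv,(15,70,120),(30,255,255));m[:,:270]=0;m[:,345:]=0;m[:205]=0;m[285:]=0
    g=((f.max(2).astype(int)-f.min(2)<25)&(f.min(2)>110)).astype('uint8')*255;g[:,:125]=0;g[:,230:]=0;g[:175]=0;g[260:]=0
    for nm,mm,z in(('holder',m,.03),('box',g,.046)):
        cs=max(cv2.findContours(mm,0,2)[0],key=cv2.contourArea)
        P=np.array([onz(t,*p[0],z)[:2] for p in cs],np.float32);print(nm,cv2.minAreaRect(P))
    for nm,mk in(('holder',m),):pass
E
python3 m.py
```

```text
far (np.float64(312.0036563071298), np.float64(231.17458866544789), np.int64(19)) (np.float64(318.7260273972603), np.float64(198.37785388127853), np.int64(36)) [ 0.50336413 -0.14989584  0.05289759] 0.0027952783505916638
near (np.float64(299.8365871294288), np.float64(260.5668835864064), np.int64(23)) (np.float64(347.92051756007396), np.float64(213.71164510166358), np.int64(14)) [ 0.43476364 -0.12370286  0.04523791] 0.00046225997160842704
r1 (np.float64(148.31170212765957), np.float64(206.7691489361702), np.int64(22)) (np.float64(239.82826747720364), np.float64(332.34295845997974), np.int64(36)) [0.55033265 0.22246174 0.06196996] 0.0011168872876548101
r2 (np.float64(197.99287622439894), np.float64(195.21638468388247), np.int64(22)) (np.float64(247.29951690821255), np.float64(276.12753623188405), np.int64(21)) [0.57853046 0.11012714 0.06166104] 0.0011188737284255335
r3 (np.float64(154.07114228456913), np.float64(235.1372745490982), np.int64(21)) (np.float64(281.4712401055409), np.float64(333.4733509234828), np.int64(36)) [0.48644887 0.20644443 0.0618449 ] 0.000774002711283
hole (array([0.51405639, 0.0931289 , 0.04454009]), np.float64(0.0003273020719857553)) [0.51415415 0.09287544 0.046     ] [0.51353875 0.0942508  0.046     ]
holder ((0.46830564737319946, -0.13678917288780212), (0.057252753525972366, 0.13020022213459015), 68.46484375)
box ((0.5188905000686646, 0.1619550585746765), (0.17893001437187195, 0.23767510056495667), 3.0101780891418457)
```

```bash
cat >> h.py <<'E'
from scipy.spatial.transform import Rotation
def down(deg):
    best=None
    for d in (deg,deg+180):
        a=np.radians(d);c,s=np.cos(a),np.sin(a)
        q=Rotation.from_matrix(np.array([[0,-s,c],[0,c,s],[-1,0,0]])).as_quat()[[3,0,1,2]]
        j=kin.inverse_kinematics([.5,0,.2],q)
        if j is not None:
            e=abs(np.array(j)[5]-0)
            if best is None or e<best[0]: best=(e,q)
    return best[1]
def st():
    s=bot.get_state();print('t',round(s['time_s'],2),'tcp',np.round(s['tool_pos'],4),'F',np.round(s['wrist_force'],1),'M',np.round(s['moment'],2),'w',round(s['grip_width'],4));return s
E
python3 - <<'E'
from h import *
from m import t
print(bot.tip_extent)
f=t['frame'].astype(float)
# hole subpixel (top)
for c,u,v in((t,206,224),(dict(np.load('pics/side0.npz')),285,283)):
    g=c['frame'].astype(float).mean(2)[v-5:v+6,u-5:u+6]; w=np.clip(np.median(g)-15-g,0,None);y,x=np.mgrid[v-5:v+6,u-5:u+6]
    uv=(w*x).sum()/w.sum(),(w*y).sum()/w.sum();print(uv,onz(c,*uv,.046),w.sum())
bot.servo_line([.155,.554,.30],feed=.3)
q=down(68.5);print(q)
bot.movep([.40,.0,.20],q);close();st()
bot.servo_line([.40,.0,.04],feed=.25);st()
print(bot.servo_line([.40,.0,.005],feed=.03,until_force=4));st()
bot.servo_line([.40,.0,.1],feed=.25);open_jaws();st()
E
```

```text
0.017
(np.float64(205.47491587641483), np.float64(223.84322422759257)) [0.51495401 0.0941138  0.046     ] 2179.333333333333
(np.float64(284.3001475915739), np.float64(282.42975982825703)) [0.51416859 0.09401611 0.046     ] 2484.333333333334
[ 0.58448722 -0.39796318  0.58448722  0.39796318]
t 3.47 tcp [ 0.4 -0.   0.2] F [ 0.4 -0.1  0.6] M [-0.02 -0.04  0.01] w -0.0001
t 4.26 tcp [ 4.009e-01 -3.000e-04  4.090e-02] F [ 0.3 -0.6 -0.1] M [ 0.04 -0.01 -0.01] w -0.0001
False
t 5.58 tcp [ 4.002e-01 -1.000e-04  5.200e-03] F [-0.1  0.2  0.7] M [-0.02  0.01 -0.04] w -0.0002
t 6.89 tcp [ 0.4 -0.   0.1] F [-0.1  0.1  0.5] M [0.01 0.03 0.03] w 0.0852
```

Run:
```python
from h import *
close()
bot.servo_line([.40,.0,.01],feed=.3);snap('side','touch');snap('top','toucht')
try: print(bot.servo_line([.40,.0,-.02],feed=.03,until_force=4))
except Exception as e: print(repr(e))
st()
bot.servo_line([.40,.0,.1],feed=.3);open_jaws();st()
a=cv2.imread('pics/touch.png')[120:330,200:480];b=cv2.imread('pics/toucht.png')[150:360,170:450]
cv2.imwrite('pics/tt.png',np.vstack([cv2.resize(a,None,fx=1.42,fy=1.42),cv2.resize(b,None,fx=1.42,fy=1.42)]))
```

```text
True
t 8.82 tcp [ 0.4001 -0.     -0.0056] F [-1.8  0.4  7.3] M [0.08 0.21 0.07] w -0.0
t 10.1 tcp [ 0.4001 -0.      0.1   ] F [-0.3 -0.4  0.1] M [-0.03 -0.04 -0.05] w 0.0854
```

View pics/tt.png

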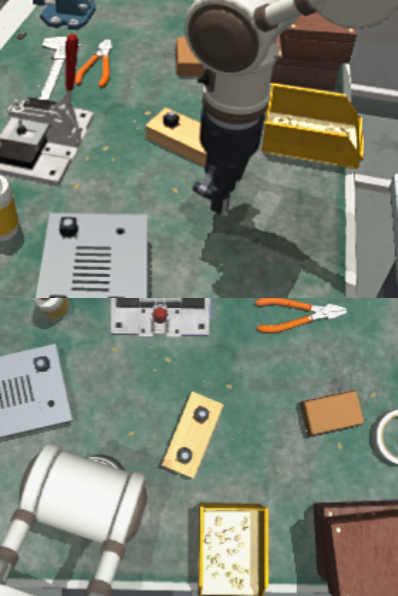

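Run:
```python
from h import *
t=dict(np.load('pics/top0.npz'));s=dict(np.load('pics/side0.npz'))
for z in(0,.02,.04):print(z,proj(s,[.4,0,z]),proj(t,[.4,0,z]))
print(proj(s,[.4,0.02,0]),proj(s,[.42,0,0]))
i=cv2.imread('pics/touch.png')[215:295,310:420];cv2.imwrite('pics/tz.png',cv2.resize(i,None,fx=7,fy=7,interpolation=cv2.INTER_CUBIC))
```

```text
0 (np.float64(353.0194467430885), np.float64(273.27819451432475)) (np.float64(246.95716645483162), np.float64(273.5256360074182))
0.02 (np.float64(354.01207274469937), np.float64(266.556669588162)) (np.float64(246.1877413547121), np.float64(274.2213422376883))
0.04 (np.float64(355.0341956128676), np.float64(259.59958599346254)) (np.float64(245.38352261791357), np.float64(274.9484986752128))
(np.float64(351.42147602043485), np.float64(280.8426097454727)) (np.float64(343.07542996815397), np.float64(271.31117700753435))
```

View pics/tz.png

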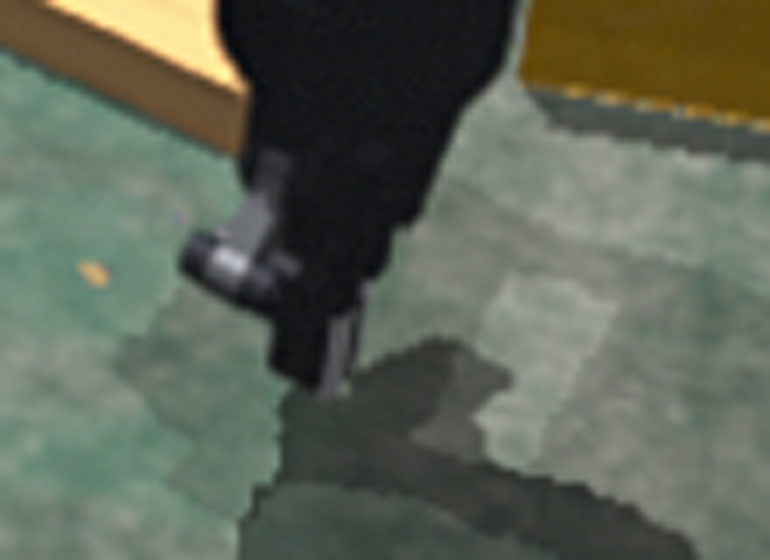

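Run:
```python
from h import *
q=down(68.5);p=[.502,-.150]
bot.movep(p+[.12],q);st()
print(bot.servo_line(p+[.030],feed=.12,until_force=5));st()
close();st()
snap('side','g1');snap('top','g1t')
a=cv2.imread('pics/g1.png')[150:250,270:410];cv2.imwrite('pics/g1z.png',cv2.resize(a,None,fx=5,fy=5,interpolation=cv2.INTER_CUBIC))
```

```text
t 10.86 tcp [ 0.5011 -0.1489  0.1194] F [ 0.6  0.4 -1. ] M [ 0.03 -0.02  0.01] w 0.0852
False
t 11.76 tcp [ 0.5026 -0.1501  0.0308] F [ 0.6  0.5 -0.1] M [-0.03  0.03 -0.01] w 0.0849
t 12.38 tcp [ 0.5024 -0.1502  0.0305] F [-1.2  0.6  4.5] M [0.11 0.19 0.01] w 0.018
```

View pics/g1z.png

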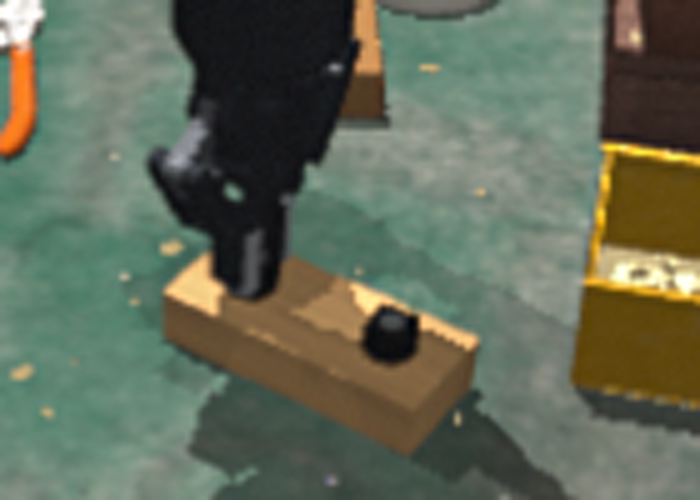

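Run:
```python
from h import *
bot.servo_line([.502,-.150,.10],feed=.12);st()
q=down(104);print(q)
bot.movep([.502,-.150,.13],down(68.5))
bot.movep([.515,.094,.13],q);bot.servo_line([.515,.094,.085],feed=.15);bot.dwell(.2);st()
snap('side','h1');snap('top','h1t')
a=cv2.imread('pics/h1.png')[210:310,215:355];cv2.imwrite('pics/h1z.png',cv2.resize(a,None,fx=5.5,fy=5.5,interpolation=cv2.INTER_CUBIC))
```

```text
t 13.22 tcp [ 0.5014 -0.1497  0.0991] F [ 0.9  0.1 -1.3] M [-0.03  0.02 -0.03] w 0.0179
[ 0.55720775  0.4353384   0.55720775 -0.4353384 ]
t 16.65 tcp [0.5161 0.0939 0.0863] F [ 0.4  0.7 -0.9] M [ 0.01 -0.04  0.04] w 0.0184
```

View pics/h1z.png

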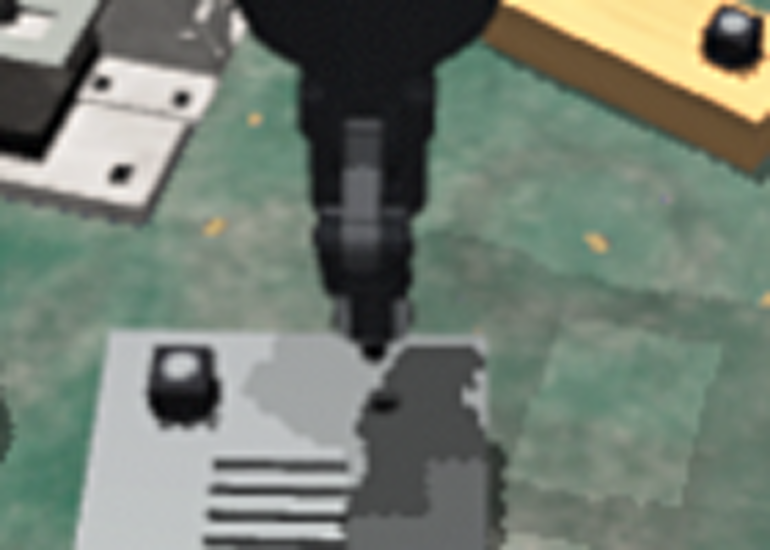

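Run:
```python
from h import *
s=dict(np.load('pics/h1.npz'))
for p in([.5161,.0939,.0678],[.5145,.094,.046],[.51,.094,.0678],[.5161,.09,.0678]):print(np.round(proj(s,p),2))
g=s['frame'].astype(int).sum(2)
print(g[270:286,276:294])
```

```text
[283.06 274.25]
[284.13 282.39]
[286.36 274.99]
[283.67 272.63]
[[342 285 184  63  55  74  75  74  62  55 129 219 277 345 375 368 363 359]
 [446 388 266 140 108 107  99  89  81  89 185 284 373 446 467 455 451 453]
 [496 477 417 328 215 122  99  81  92 224 352 421 427 420 421 418 420 421]
 [490 494 498 471 309  79  19  18  77 309 464 454 330 235 225 231 228 231]
 [488 488 496 500 372 149  45  27 122 353 428 331 226 210 214 215 216 213]
 [488 488 489 498 443 326 222 192 309 446 378 232 209 216 224 222 223 221]
 [487 488 490 491 494 466 412 398 456 455 324 219 221 222 225 223 219 224]
 [488 487 487 491 494 495 497 499 452 327 224 216 223 224 225 225 225 227]
 [487 488 490 488 487 492 500 504 381 225 208 220 223 223 222 227 225 222]
 [488 487 487 491 489 493 500 494 368 225 217 224 227 223 225 224 226 223]
 [488 488 489 490 494 488 438 389 299 210 212 222 226 227 226 222 224 225]
 [490 490 492 497 498 447 309 204 181 186 181 201 217 225 222 224 226 222]
 [491 489 491 497 501 391 215 134 130 130 136 168 210 226 224 221 225 223]
 [492 492 492 499 447 305 148  59  39  44  72 146 210 225 226 223 229 226]
 [489 492 497 500 385 215 151  95  69  89 132 188 220 228 225 226 226 222]
 [493 491 500 502 380 226 205 192 182 186 206 225 224 224 224 223 222 219]]
```

```bash
cat >> h.py <<'E'
def probe(x,y,zs=.0668,ze=.054,f=4):
    bot.servo_line([x,y,zs],feed=.04)
    hit=bot.servo_line([x,y,ze],feed=.02,until_force=f);print(hit,(x,y));return hit,st()
E
python3 - <<'E'
from h import *
bot.servo_line([.514,.094,.069],feed=.06)
x,y=.5142,.0938
for dx,dy in((0,0),(-.0012,0),(.0012,0)):
    hit,s=probe(x+dx,y+dy)
    if not hit or s['tool_pos'][2]<.062: break
E
```

```text
False (0.5142, 0.0938)
t 18.21 tcp [0.514  0.0938 0.0539] F [ 0.3 -0.2 -0.9] M [ 0.06  0.1  -0.01] w 0.0182
```

Run:
```python
from h import *
print(bot.servo_line([.5142,.0938,.0425],feed=.015,until_force=6));bot.dwell(.3);s=st()
snap('side','i1')
a=cv2.imread('pics/i1.png')[210:310,215:355];cv2.imwrite('pics/i1z.png',cv2.resize(a,None,fx=5.5,fy=5.5,interpolation=cv2.INTER_CUBIC))
```

```text
True
t 19.07 tcp [0.5142 0.0938 0.0465] F [-1.3 -0.6  5.3] M [ 0.04  0.22 -0.03] w 0.0182
```

View pics/i1z.png

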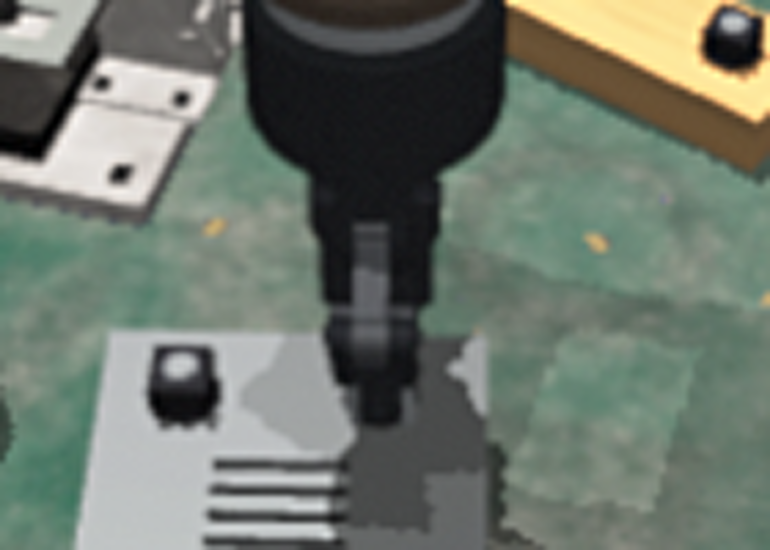

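Run:
```python
from h import *
open_jaws();st()
x,y=.5142,.0938
bot.servo_line([x,y,.10],feed=.12);st()
close()
snap('side','j1')
bot.servo_line([x,y,.068],feed=.1);st()
print(bot.servo_line([x,y,.058],feed=.01,until_force=3));st()
a=cv2.imread('pics/j1.png')[210:310,215:355];cv2.imwrite('pics/j1z.png',cv2.resize(a,None,fx=5.5,fy=5.5,interpolation=cv2.INTER_CUBIC))
```

```text
t 19.77 tcp [0.513  0.094  0.0455] F [ 0.4 -0.3  0.4] M [-0.02  0.03  0.04] w 0.0854
t 20.38 tcp [0.5139 0.0938 0.0996] F [ 0.3  0.4 -0.1] M [-0.01  0.01  0.02] w 0.0853
t 21.67 tcp [0.514  0.0938 0.0678] F [ 0.3 -0.1  0.7] M [-0.03 -0.03 -0.04] w -0.0003
True
t 22.38 tcp [0.5142 0.0938 0.0607] F [ 0.1 -0.1  2.7] M [ 0.03 -0.04  0.01] w 0.0003
```

View pics/j1z.png

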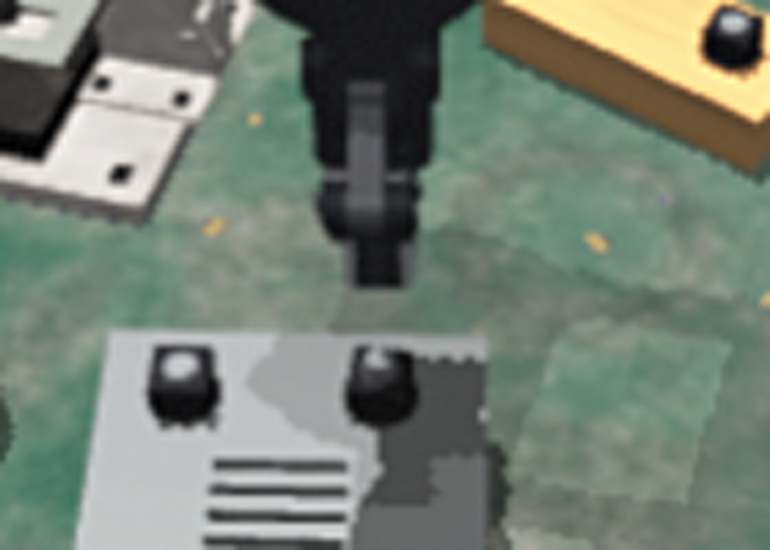

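Run:
```python
from h import *
x,y=.5142,.0938
print(bot.servo_line([x,y,.0535],feed=.008,until_force=13));st();bot.dwell(.4);st()
```

```text
True
t 23.12 tcp [0.5142 0.0938 0.0554] F [-0.5  0.3  4.5] M [-0.02  0.16 -0.02] w 0.0002
t 23.52 tcp [0.5142 0.0938 0.0554] F [-1.1 -0.5  5.7] M [ 0.01  0.18 -0.05] w -0.0001
```

Run:
```python
from h import *
x,y=.5142,.0938
bot.servo_line([x,y,.16],feed=.12);bot.movep([.42,-.03,.25],down(104));bot.dwell(.3);st()
snap('side','k1');snap('top','k1t')
a=cv2.imread('pics/k1.png')[240:365,215:325];b=cv2.imread('pics/k1t.png')[175:260,125:235]
cv2.imwrite('pics/kz.png',np.hstack([cv2.resize(i,(390,int(390*i.shape[0]/110)),interpolation=cv2.INTER_CUBIC)[:300] for i in(a,b)]))
```

```text
t 25.59 tcp [ 0.4201 -0.0294  0.2493] F [-0.2  0.6  0.4] M [ 0.01 -0.05  0.04] w 0.0001
```

View pics/kz.png

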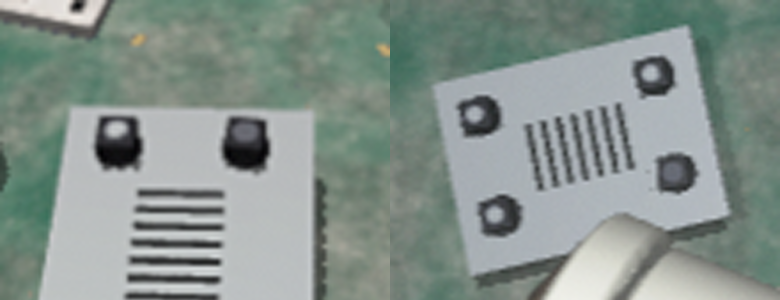

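```bash
python3 -c "
from h import *
order.sign_off()"
```

```text
the job is handed in; nothing more can be done
```

The fresh rivet is in the cover's empty hole with its centre pin pressed down. I handed the job in at about 26 s; it reports no verdict, so these are my own checks.

- **Picking the rivet:** The pin tops measured about 53 mm and 45 mm high. The taller one, in the far hole of the holder, was the fresh one. I gripped it by its head, with the jaws reading 18 mm on the 20 mm head.
- **Insertion:** The shank went into the hole on the first probe. It stopped at TCP z = 46.5 mm with about 5 N, exactly where I expected the flange to meet the cover. A picture after release showed it seated, with the pin still up.
- **Pressing the pin:** The closed fingertips touched the pin at TCP z = 60.7 mm. I stopped on a 13 N force limit at 55.4 mm, which puts the fingertips at 61 mm, level with the head top. The last picture shows the head upright and level with the fitted rivets, and the arm clear of everything.

**Disagreements:**
- **Fingertip position:** When I touched the bench with closed jaws, the fingertips were about 5.6 mm behind the TCP, not 17 mm ahead as stated. I used the measured value throughout.
- **Pin in the last picture:** The new pin is in shadow there, so "flush" rests on the height and force readings.

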